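# Close up the injector test pump

## Task

The hand test pump's reservoir has just been topped up and its filler cap is still loose. Get the pump ready for a pressure test: screw the filler cap clockwise until it is fully home against its stop, and throw the bleed lever right over to its far stop. Leave the oil can, the parts bin, the wrench and the grease jar where they are.

Things in the scene. Friction and masses are not known exactly. Their poses are not given: they have to be found in the camera images.
- pump: Hand test pump, bolted down: green steel tank 180 (x) x 380 (y) x 100 high (all sizes in mm). Origin: centre of its underside; -x faces the robot, yaw +-0.4 rad. On its flat top: filler cap at x,y (0, 105), bleed lever at (0, -15), and at (30, -150) a block with a round pressure gauge 92 across, up to 250 above the bench. A fixed rod sticks out of the block to x = 265, level with the tank's top.
- cap_top (a point): Centre of the filler cap's top face, 140 above the bench; z up along its axis, turns with the cap. Fluted black plastic cylinder 52 across, 24 high, captive on an aluminium neck, 16 free between its underside and the tank's top. A raised white rib 2 high runs from centre to rim along the point's -x.
- filler_cap (a joint): Turn of the filler cap in rad: 0 = fully home on its stop, white rib pointing at the white mark on the tank's top beside the neck (pump's -x side); grows as it is unscrewed, anticlockwise from above, to 3.3. Starts at 1.5 to 2.6. It hardly rises. Friction about 0.1 N m holds it where it is left.
- bleed_lever_tip (a point): Centre of the black ball, 26 across, at the end of the bleed lever (steel rod 10 thick, 80 from pivot to ball centre).
- bleed_pivot (a point): Pivot of the bleed lever, 122 above the bench, in an aluminium block 70 x 50 x 25 high on the tank; axes parallel to the pump's. The lever swings in the pump's x-z plane: about 29 degrees to either side of upright.
- bleed_lever (a joint): Angle of the bleed lever in rad: 0 = leaning fully to the pump's -x (towards the robot, open), 1.0 = leaning fully to +x (far stop, away from the robot, shut). Starts 0 to 0.25; stays where it is left, light friction (about 1 N at the ball).
- oil_can: Bystander: round aluminium can, 96 across, 170 high with a black screw cap of its own (shut). Origin under its centre.
- parts_bin: Bystander: open blue plastic bin 190 x 120 x 75 high with injector parts in it. Origin under its centre.
- wrench: Bystander: steel wrench 180 long lying on the bench, origin on its underside near the middle.
- grease_jar: Bystander: amber glass jar with steel lid, 60 across, 60 high. Origin under its centre.

How it is judged:
At the end, for the whole second after the job is handed in: The filler cap is within 0.12 rad (7 degrees) of fully home and the bleed lever is within 0.15 rad of its far stop (value of joint filler_cap below 0.12 rad and value of joint bleed_lever above 0.85 rad); the robot touches nothing.
It fails at once if oil can shifted by more than 30 mm or tipped (distance of oil_can from where it was at the start of the episode above 0.03 m or angle between oil_can's own z axis and vertical above 0.3 rad).
It fails at once if parts bin shifted by more than 30 mm (distance of parts_bin from where it was at the start of the episode above 0.03 m).
It fails at once if wrench shifted by more than 30 mm (distance of wrench from where it was at the start of the episode above 0.03 m).
It fails at once if grease jar shifted by more than 30 mm (distance of grease_jar from where it was at the start of the episode above 0.03 m).
It also fails if it takes over 56 s, if anything falls off the work surface, if the arm or the gripper's body presses on something with over 40 N, if the wrist force passes 120 N, or if a joint passes its speed limit or range.

## Robot

A 6-joint arm with a two-finger parallel gripper is mounted at the origin on the work surface. World frame = base frame: x ahead of the robot, y to its left, z up, the work surface at z = 0. Lengths are in m, angles in rad, forces in N, time in s.
With the tool pointing down it reaches from about 0.275 to 1 m from the base axis. Payload 8.4 kg.
Tool frame: the origin (TCP) lies on the centre line of the jaws, within the pads' length; the fingertips stand 25 mm ahead of it and the grasp point (between the pads) lies 6 mm ahead of it; z points along the fingers, y is the line along which they close (so a half turn about z gives the same grasp; the last joint's range is limited). The gripper opens to 85 mm and grips with 20 to 120 N. Pads are 22 mm wide; open, the fingers measure 114 mm over their backs; the gripper's body (76 mm by 85 mm) begins 54 mm behind the grasp point. The pads swing forward as they close: fully open they stand 13 mm farther back than shut.
Start: joints at [1.172, 0.353, 1.633, -0, 1.155, -0.002], TCP at [0.242, 0.576, 0.256] pointing down, gripper open.
Joint ranges: [-2.63, 2.63], [-0.92, 2.1], [0.06, 2.66], [-1.3, 4.44], [0, 2.69], [-3.02, 3.02]. Speed limits (rad/s): [2.22, 2.22, 2.79, 3.14, 3.14, 3.14].

## Interface

Orientations are given as a unit quaternion [w, x, y, z].
In Python, from plant import robot gives the robot as it stands.
- The arm moves only by the shell command python3 -m handwheel 'ROWS' [FORCE]. ROWS is JSON, one flat list of numbers, 7 for each row, row after row: the shift along the tool's x, y, z in cm, then the turn, a rotation vector about the tool's x, y, z in rad, then the finger opening in cm, from 0 to 8.54. In form: [tx, ty, tz, ax, ay, az, claw, tx, ty, tz, ax, ay, az, claw, ...]. A call has 1 to 10 rows; each row is the pose to reach, as a shift and turn from the pose commanded when the call began, along the tool's axes at that moment; what a row does not reach only later rows make up. A row lasts 1/8 s, in which the tool goes at most 62.5 mm and 10.7 degrees, less where a joint would pass 70% of its speed; a pose out of reach is approached as far as the arm can. A call with a gripper value outside its range is refused whole. The fingers move at their own pace and stop on an object; FORCE is the grip in N (left out, the last holds). Time passes only in rows, so rows that repeat a pose let the fingers close. It gives the time, the measured TCP pose, the force, the opening and the grip force at its end, in the units of the state.
- robot.sense(): the state, without advancing time (a new reading comes with each control period).
- robot.get_image(name): name is "scene" or "top" or "wrist"; returns the picture (384x512x3 uint8, red, green, blue); there is no depth.
- robot.camera_info(name): a dict with "mtx" (3x3 intrinsics, pixels), "view" (4x4, takes a point from world to camera coordinates); the wrist camera has in their place "mount" (4x4, takes a point from camera to tool coordinates, whose origin is the TCP and whose axes are the flange's). Camera axes: x right, y down, z forward; pixel columns grow to the right and rows downward; lengths in m; the calibration is good to about 2 mm. A picture is of the moment at which its call begins: read the wrist's pose just before it. camera_info takes no time and is no camera call.
- robot.sign_off(): hands the job in; it is judged then, once.
The state is a dict: "time": time; "qpos": joint angles; "dq": joint speeds; "joint_torque": joint torques, N m; "tool_pos": TCP position; "orientation": TCP orientation; "ft_force": force on the tool from outside, world axes, zero at the start; "torque": the same for the moment, N m; "gripper_width": opening from 0.0 (shut) to 1.0 (fully open); "gripper_force": force on a finger pad.
Only numpy, scipy, OpenCV 4.12 (cv2) and the standard library are available. Lean on these libraries where they do the work, as an engineer would, in place of code of your own. Each camera call takes 0.05 s, during which the arm holds its last target. There are 200 camera calls.

## Working session

There is one attempt and no reset: what is moved stays moved. The work goes in short steps, Python scripts to look and compute and a shell command to move; the robot and the scene stay as the last step left them, time stands still between calls to the robot, and variables do not carry over. Pictures are saved under pics/ and viewed, at most 10 in all, crops included, and the job is handed in when it is done.

```bash
mkdir -p pics
python3 - <<'E'
from plant import robot
import cv2,numpy as np
s=robot.sense();print(s['time'],s['tool_pos'],s['orientation'],s['gripper_width'])
for n in('scene','top'):
    cv2.imwrite(f'pics/{n}0.png',robot.get_image(n)[:,:,::-1]);c=robot.camera_info(n);print(n,np.round(c['mtx'],1).tolist(),np.round(c['view'],3).tolist())
print(robot.camera_info('wrist'))
E
```

```text
0.0 [0.24135563 0.57600992 0.25553431] [-1.39411112e-04  1.97077578e-01  9.80387621e-01 -7.22435944e-04] 1.0001980274540758
scene [[471.6, 0.0, 259.0], [0.0, 471.6, 200.1], [0.0, 0.0, 1.0]] [[-0.785, 0.619, -0.009, 0.398], [0.366, 0.453, -0.813, -0.062], [-0.499, -0.642, -0.582, 1.947], [0.0, 0.0, 0.0, 1.0]]
top [[398.2, 0.0, 256.8], [0.0, 398.2, 192.8], [0.0, 0.0, 1.0]] [[0.018, -1.0, -0.013, -0.014], [-0.986, -0.016, -0.169, 0.484], [0.168, 0.016, -0.986, 1.135], [0.0, 0.0, 0.0, 1.0]]
{'mtx': array([[338.40166863,   0.        , 253.77641541],
       [  0.        , 338.40166863, 193.34844664],
       [  0.        ,   0.        ,   1.        ]]), 'mount': array([[-8.71806709e-04, -9.49033717e-01, -3.15173355e-01,
         8.10119125e-02],
       [ 9.99999614e-01, -8.62636105e-04, -1.68591735e-04,
        -1.16410996e-04],
       [-1.11880675e-04, -3.15173380e-01,  9.49034103e-01,
        -1.16833251e-01],
       [ 0.00000000e+00,  0.00000000e+00,  0.00000000e+00,
         1.00000000e+00]])}
```

View pics/top0.png

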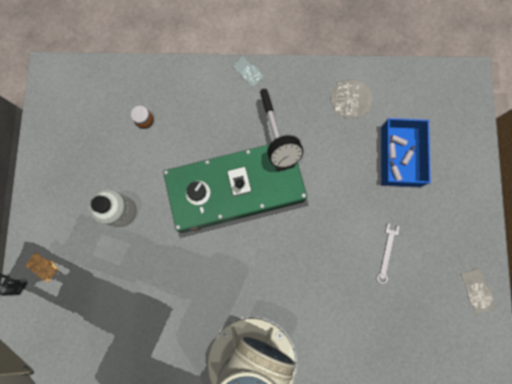

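View pics/scene0.png

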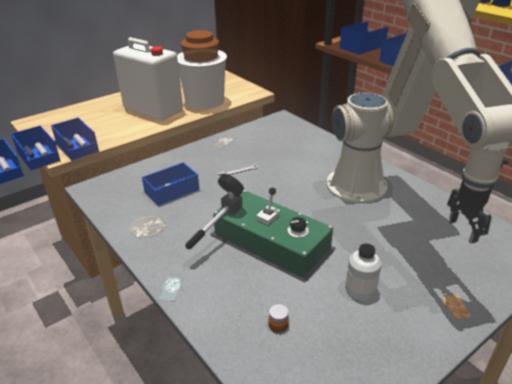

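The top view shows the pump's green tank with the cap at about (198,192), the lever ball at (238,184), the gauge at (286,151) and the oil can at (107,207). The scene view shows the lever leaning towards the robot at (271,192) and the cap at (298,226).

```bash
cat > h.py <<'E'
import numpy as np,cv2
from plant import robot
from scipy.spatial.transform import Rotation as R
def pose():
    s=robot.sense();w,x,y,z=s['orientation'];T=np.eye(4);T[:3,:3]=R.from_quat([x,y,z,w]).as_matrix();T[:3,3]=s['tool_pos'];return T
def cam(n):
    c=robot.camera_info(n)
    return c['mtx'],(pose()@c['mount'] if n=='wrist' else np.linalg.inv(c['view']))
def ray(K,C,uv,h):
    d=C[:3,:3]@np.linalg.inv(K)@[uv[0],uv[1],1];o=C[:3,3];return o+d*(h-o[2])/d[2]
def px(K,C,p):
    q=np.linalg.inv(C)@[*p,1];q=K@q[:3];return q[:2]/q[2]
E
python3 - <<'E'
from h import *
K,C=cam('top');im=cv2.imread('pics/top0.png');hsv=cv2.cvtColor(im,cv2.COLOR_BGR2HSV)
m=cv2.inRange(hsv,(60,90,40),(90,255,255))
c=max(cv2.findContours(m,0,2)[0],key=cv2.contourArea)
pts=np.array([ray(K,C,p[0],.1)[:2] for p in c])
r=cv2.minAreaRect((pts*1000).astype(np.float32));print(r);print(cv2.boxPoints(r))
for n,uv,h in(('cap',(197.5,192),.14),('ball',(238,183),.19),('can',(101,206),.17),('mark',(201.5,210),.1)):print(n,ray(K,C,uv,h))
cv2.imwrite('pics/topz.png',cv2.resize(im[130:240,150:320],None,fx=4.5,fy=4.5,interpolation=2))
E
```

```text
((495.2535705566406, 56.03642272949219), (180.75244140625, 371.8330078125), 15.325522422790527)
[[ 358.9529   211.45503]
 [ 457.22937 -147.15553]
 [ 631.5542   -99.38219]
 [ 533.2778   259.2284 ]]
cap [0.46723043 0.15292606 0.14      ]
ball [0.48395615 0.04061323 0.19      ]
can [0.42087726 0.39991042 0.17      ]
mark [0.42334269 0.14627934 0.1       ]
```

View pics/topz.png

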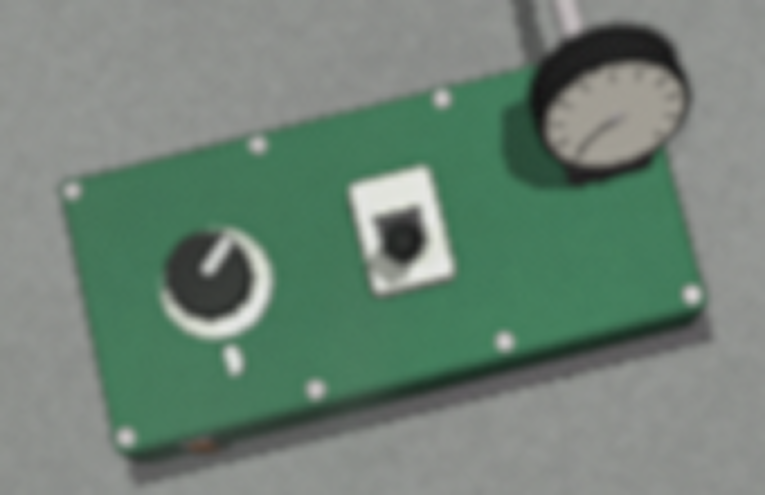

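The crop shows the cap centre at about (208,274), which is full-image (196.2,190.9). The rib points up-right to (232,235) and the mark is at (234,360), so the cap is roughly 2.3 rad open. I'll move above the cap and refine with the wrist camera.

```bash
cat >> h.py <<'E'
def go(p,yawdeg=None):
    "shift (cm) and az turn for TCP at p, tool y at yawdeg, tool z straight down"
    T=pose();print('t',robot.sense()['time'],'shift cm',np.round(T[:3,:3].T@(np.array(p)-T[:3,3])*100,2),'q6',robot.sense()['qpos'][5].round(3))
    y0=np.degrees(np.arctan2(T[1,1],T[0,1]));print('yaw now',y0.round(1))
    if yawdeg is not None:
        a=np.radians(yawdeg);y=np.array([np.cos(a),np.sin(a),0]);z=np.array([0,0,-1]);M=np.c_[np.cross(y,z),y,z]
        print('rotvec',R.from_matrix(T[:3,:3].T@M).as_rotvec().round(3))
E
python3 - <<'E'
from h import *
K,C=cam('top');p=ray(K,C,(196.2,190.9),.14);print(p)
go([p[0],p[1],.30],18)
E
```

```text
[0.47019676 0.15658461 0.14      ]
t 0.1 shift cm [-37.32 -29.85  -4.4 ] q6 -0.002
yaw now 67.3
rotvec [-0.001  0.001  0.86 ]
```

```bash
python3 -m handwheel '[-6,-5,-4.4,0,0,0.1,8.5, -37.3,-29.8,-4.4,0,0,0.86,8.5, -37.3,-29.8,-4.4,0,0,0.86,8.5, -37.3,-29.8,-4.4,0,0,0.86,8.5, -37.3,-29.8,-4.4,0,0,0.86,8.5, -37.3,-29.8,-4.4,0,0,0.86,8.5, -37.3,-29.8,-4.4,0,0,0.86,8.5, -37.3,-29.8,-4.4,0,0,0.86,8.5, -37.3,-29.8,-4.4,0,0,0.86,8.5, -37.3,-29.8,-4.4,0,0,0.86,8.5]'
python3 -m handwheel '[0,0,0,0,0,0,8.5, 0,0,0,0,0,0,8.5, 0,0,0,0,0,0,8.5]'
python3 - <<'E'
from h import *
s=robot.sense();print(s['tool_pos'],s['qpos'])
K,C=cam('wrist');im=robot.get_image('wrist')[:,:,::-1].copy();cv2.imwrite('pics/w1.png',im)
print(px(K,C,[.4702,.1566,.14]))
E
```

```text
time: 1.35
tool_pos: [0.47, 0.1575, 0.3]
orientation: [-0.0, 0.588, 0.809, -0.0]
ft_force: [-0.8, -0.2, -0.8]
gripper_width: 0.996
gripper_force: 0.0
time: 1.72
tool_pos: [0.4701, 0.1581, 0.3002]
orientation: [-0.0, 0.587, 0.809, -0.0]
ft_force: [0.3, -0.2, 0.6]
gripper_width: 0.997
gripper_force: 0.0
[0.47010433 0.15807587 0.30024594] [3.21342489e-01 1.06609615e-01 1.85164655e+00 2.13705545e-05
 1.18345502e+00 6.09287918e-03]
[253.53044013 182.63571711]
```

View pics/w1.png

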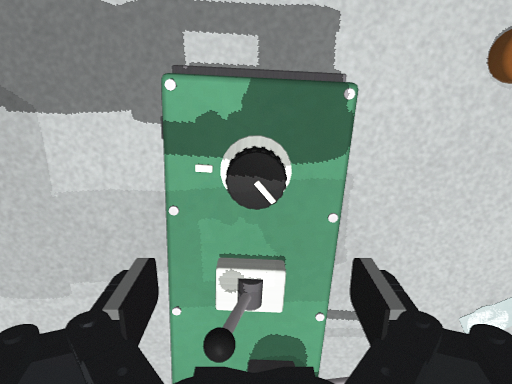

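The wrist view shows the cap centre at about (257,182), the rib ending at (273,202), the white mark at (203,168), the lever ball at (219,345), and four corner or edge screws.

Run:
```python
from h import *
K,C=cam('wrist');im=cv2.imread('pics/w1.png');g=im.max(2)
# rib: bright blob inside the dark cap
sub=np.zeros_like(g);cv2.circle(sub,(257,182),26,255,-1)
m=((g>150)&(sub>0)).astype(np.uint8);n,l,st,ce=cv2.connectedComponentsWithStats(m);print(st,ce)
k=[i for i in range(1,n) if st[i,4]>40 and ce[i][1]>182][0]
ys,xs=np.where(l==k);P=np.array([ray(K,C,(x,y),.142)[:2] for x,y in zip(xs,ys)])
dark=((g<75)).astype(np.uint8);n2,l2,st2,_=cv2.connectedComponentsWithStats(dark);j=l2[190,240]
print('dark',st2[j]);
vx,vy,x0,y0=cv2.fitLine((P*1000).astype(np.float32),2,0,.01,.01).ravel();d=np.array([vx,vy])
t=(P*1000-[x0,y0])@d;a=np.array([x0,y0])+d*t.min();b=np.array([x0,y0])+d*t.max();print('rib ends mm',a,b)
for q in((257,181.5),):print('cap',ray(K,C,q,.14))
sc=[ray(K,C,q,.1)[:2] for q in((170,85),(350,94),(173,211),(333,218),(177,311),(320,317))]
for i in(0,2,4):
    v=sc[i+1]-sc[i];print('yaw across',np.degrees(np.arctan2(v[1],v[0])),np.linalg.norm(v))
v=sc[0]-sc[4];print('yaw long',np.degrees(np.arctan2(v[1],v[0]))-90)
v=sc[1]-sc[5];print('yaw long',np.degrees(np.arctan2(v[1],v[0]))-90)
print('mark',ray(K,C,(203,168.5),.1),'ball',ray(K,C,(219,345),.193),'pivotblock',ray(K,C,(250,278),.125))
```

```text
[[     0      0    512    384 196446]
 [   254    181     22     23    162]] [[255.49268501 191.49970984]
 [264.37037037 191.85185185]]
dark [ 226  146   61   64 2746]
rib ends mm [471.72603945 158.15461182] [491.70183664 145.68359034]
cap [0.47278774 0.15834308 0.14      ]
yaw across 15.260214639318521 0.1615346499567361
yaw across 15.299634129670887 0.1615091107117195
yaw across 15.121634002554647 0.16031877533965821
yaw long 15.393242330781021
yaw long 15.103732085162264
mark [0.42322182 0.1436201  0.1       ] ball [0.48138018 0.03070516 0.193     ] pivotblock [0.49877543 0.05732731 0.125     ]
```

Everything agrees: yaw is 15.2°, the cap is at about (0.470, 0.158) and the rib is about 2.32 rad from home. I'll wind the wrist back, then descend.

```bash
python3 -m handwheel '[0,0,4,0,0,-0.18,8.5, 0,0,8,0,0,-0.36,8.5, 0,0,8,0,0,-0.54,8.5, 0,0,8,0,0,-0.72,8.5, 0,0,8,0,0,-0.9,8.5, 0,0,8,0,0,-1.08,8.5, 0,0,8,0,0,-1.3,8.5, 0,0,8,0,0,-1.3,8.5, 0,0,8,0,0,-1.3,8.5]'
python3 - <<'E'
from h import *
go([.470,.158,.137],92)
E
```

```text
time: 2.9
tool_pos: [0.4704, 0.1576, 0.2203]
orientation: [0.0, -0.02, 1.0, -0.0]
ft_force: [-0.3, -0.1, 0.6]
gripper_width: 0.995
gripper_force: 0.0
t 2.9 shift cm [0.04 0.05 8.33] q6 -1.291
yaw now 92.3
rotvec [-0.     0.     0.005]
```

```bash
python3 -m handwheel '[0,0,3,0,0,0,8.5, 0,0,5.5,0,0,0,8.5, 0,0,7,0,0,0,8.5, 0,0,8.3,0,0,0,8.5, 0,0,8.3,0,0,0,8.5, 0,0,8.3,0,0,0,4.5, 0,0,8.3,0,0,0,4.5, 0,0,8.3,0,0,0,4.5, 0,0,8.3,0,0,0,4.5, 0,0,8.3,0,0,0,4.5]' 40
python3 -m handwheel '[0,0,0,0,0,0,4.5, 0,0,0,0,0,0,4.5]'
```

```text
time: 4.15
tool_pos: [0.4709, 0.158, 0.1383]
orientation: [0.001, -0.021, 1.0, 0.001]
ft_force: [-1.9, 2.4, 4.6]
gripper_width: 0.592
gripper_force: 40.7
time: 4.4
tool_pos: [0.4709, 0.158, 0.1383]
orientation: [0.001, -0.021, 1.0, 0.001]
ft_force: [-1.8, 1.6, 5.2]
gripper_width: 0.595
gripper_force: 40.7
```

Gripped at about 51 mm, as expected. Now turn clockwise (+az).

```bash
python3 -m handwheel '[0,0,0,0,0,0.15,4.5, 0,0,0,0,0,0.3,4.5, 0,0,0,0,0,0.45,4.5, 0,0,0,0,0,0.6,4.5, 0,0,0,0,0,0.75,4.5, 0,0,0,0,0,0.9,4.5, 0,0,0,0,0,1.05,4.5, 0,0,0,0,0,1.2,4.5, 0,0,0,0,0,1.35,4.5, 0,0,0,0,0,1.5,4.5]'
python3 -c "
from h import *;s=robot.sense();print(s['torque'],s['joint_torque'][5],s['qpos'][5])"
python3 -m handwheel '[0,0,0,0,0,0.1,4.5, 0,0,0,0,0,0.2,4.5, 0,0,0,0,0,0.3,4.5, 0,0,0,0,0,0.4,4.5, 0,0,0,0,0,0.5,4.5, 0,0,0,0,0,0.6,4.5, 0,0,0,0,0,0.7,4.5, 0,0,0,0,0,0.75,4.5, 0,0,0,0,0,0.75,4.5]'
python3 -c "
from h import *;s=robot.sense();print(s['torque'],s['joint_torque'][5],s['qpos'][5]);go([.47,.158,.14])"
```

```text
time: 5.65
tool_pos: [0.4717, 0.1589, 0.1384]
orientation: [0.0, 0.668, 0.744, 0.002]
ft_force: [0.6, 7.3, -0.5]
gripper_width: 0.594
gripper_force: 41.4
[ 1.14665667 -0.20122145  0.14107599] -1.8448960036039352 0.2108560340147375
time: 6.78
tool_pos: [0.4724, 0.1587, 0.1384]
orientation: [-0.0, 0.893, 0.45, 0.003]
ft_force: [4.3, 6.2, -1.8]
gripper_width: 0.598
gripper_force: 41.8
[ 0.81881782 -0.63123556 -0.10549873] 0.21992557682096958 0.9568933546466811
t 6.775 shift cm [-0.2  -0.15 -0.16] q6 0.957
yaw now -36.5
```

```bash
for i in 1 ; do python3 -m handwheel '[0,0,0,0,0,0.04,4.5, 0,0,0,0,0,0.08,4.5, 0,0,0,0,0,0.12,4.5, 0,0,0,0,0,0.12,4.5]' | head -4; done
python3 -c "
from h import *;s=robot.sense();print(s['torque'],s['joint_torque'][5],s['qpos'][5])"
python3 -m handwheel '[0,0,0,0,0,0.03,4.5, 0,0,0,0,0,0.06,4.5, 0,0,0,0,0,0.06,4.5]' | tail -3
python3 -c "
from h import *;s=robot.sense();print(s['torque'],s['joint_torque'][5],s['qpos'][5])"
```

```text
time: 7.28
tool_pos: [0.4717, 0.1578, 0.1383]
orientation: [0.0, 0.918, 0.397, 0.002]
ft_force: [2.0, 0.4, 5.6]
[-0.00704895 -0.30708756  0.69218458] 0.9688151255249977 1.0750235528296153
ft_force: [-1.9, -5.4, 11.4]
gripper_width: 0.591
gripper_force: 43.4
[-0.95981377  0.38702159  0.02581133] 0.13149848207831383 1.1359538087099568
```

The torque peaked and then dropped, which could be a slip at the stop. I'll release and look.

```bash
python3 -m handwheel '[0,0,0,0,0,0,8.5, 0,0,0,0,0,0,8.5, 0,0,0,0,0,0,8.5, 0,0,0,0,0,0,8.5, 0,0,-4,0,0,0,8.5, 0,0,-10,0,0,0,8.5, 0,0,-16,0,0,0,8.5, 0,0,-16,0,0,-0.2,8.5, 0,0,-16,0,0,-0.4,8.5, 0,0,-16,0,0,-0.6,8.5]'
python3 -m handwheel '[0,0,0,0,0,-0.18,8.5, 0,0,0,0,0,-0.36,8.5, 0,0,0,0,0,-0.53,8.5, 0,0,0,0,0,-0.53,8.5, 0,0,0,0,0,-0.53,8.5]'
python3 - <<'E'
from h import *
s=robot.sense();print(s['tool_pos'])
K,C=cam('wrist');im=robot.get_image('wrist')[:,:,::-1].copy();cv2.imwrite('pics/w2.png',im)
g=im.max(2);c=px(K,C,[.470,.158,.14]);print(c)
sub=np.zeros_like(g);cv2.circle(sub,tuple(int(v) for v in c.round()),24,255,-1)
m=((g>150)&(sub>0)).astype(np.uint8);n,l,st,ce=cv2.connectedComponentsWithStats(m);print(st,ce)
for k in range(1,n):
    if st[k,4]<40:continue
    ys,xs=np.where(l==k);P=np.array([ray(K,C,(x,y),.142)[:2] for x,y in zip(xs,ys)])*1000
    f=cv2.fitLine(P.astype(np.float32),2,0,.01,.01).ravel();print('mean',P.mean(0),'rib line deg',np.degrees(np.arctan2(f[1],f[0])),'home 15.2 (195.2)')
cv2.imwrite('pics/w2z.png',cv2.resize(im[100:384,120:400],None,fx=2,fy=2))
E
```

```text
time: 8.9
tool_pos: [0.4703, 0.1575, 0.2974]
orientation: [-0.0, 0.789, 0.615, 0.0]
ft_force: [0.4, 0.1, -0.4]
gripper_width: 0.995
gripper_force: 0.0
time: 9.52
tool_pos: [0.4703, 0.1575, 0.2972]
orientation: [-0.0, 0.604, 0.797, -0.0]
ft_force: [0.3, 0.0, -0.2]
gripper_width: 0.998
gripper_force: 0.0
[0.47033143 0.15745297 0.29721641]
[253.75542127 181.32410358]
[[     0      0    512    384 196441]
 [   230    179     27      7    167]] [[255.5102499  191.50808131]
 [243.44311377 181.99401198]]
mean [461.68034813 155.67851853] rib line deg 13.588635 home 15.2 (195.2)
```

View pics/w2z.png

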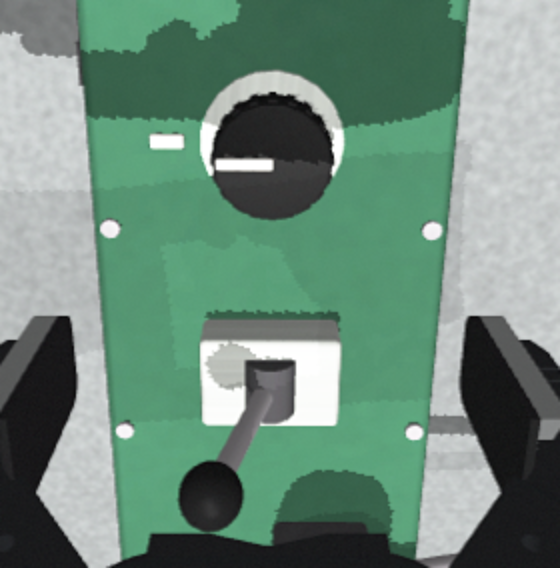

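The view shows the rib at crop (215–272,165), pointing at the mark at (167,141). It measures 13.6° against 15.2°, so the cap is home. The lever ball is at crop (211,496), still leaning to -x. Next I'll push it with shut fingers.

Run:
```python
from h import *
go([.4148,.0186,.297],15.2)
K,C=cam('wrist');b=ray(K,C,(225.5,348),.198);c,s=np.cos(.265),np.sin(.265);d=b-[.5016,.0422,0]
print('ball in pump, rel pivot',c*d[0]+s*d[1],-s*d[0]+c*d[1])
```

```text
t 9.575 shift cm [-11.87  -9.1    0.02] q6 0.047
yaw now 15.7
rotvec [-0.    -0.     0.008]
ball in pump, rel pivot -0.021641476802635708 -0.000806657760263319
```

```bash
python3 -m handwheel '[-4,-3,0,0,0,0,0, -8,-6,0,0,0,0.008,0, -11.9,-9.1,0,0,0,0.008,0, -11.9,-9.1,0,0,0,0.008,0, -11.9,-9.1,0,0,0,0.008,0, -11.9,-9.1,0,0,0,0.008,0, -11.9,-9.1,5,0,0,0.008,0, -11.9,-9.1,9.7,0,0,0.008,0, -11.9,-9.1,9.7,0,0,0.008,0, -11.9,-9.1,9.7,0,0,0.008,0]'
python3 -m handwheel '[0,2,0,0,0,0,0, 0,3.5,0,0,0,0,0, 0,5,0,0,0,0,0, 0,6,0,0,0,0,0, 0,7,0,0,0,0,0, 0,8,0,0,0,0,0, 0,8.8,0,0,0,0,0, 0,9.4,0,0,0,0,0, 0,9.4,0,0,0,0,0]'
python3 - <<'E'
from h import *
cv2.imwrite('pics/w3.png',robot.get_image('scene')[120:300,180:370,::-1].repeat(3,0).repeat(3,1))
T=pose();c,s=np.cos(.265),np.sin(.265);d=T[:3,3]-[.5016,.0422,0]
print('tcp in pump',c*d[0]+s*d[1],-s*d[0]+c*d[1],T[2,3])
E
```

```text
time: 10.82
tool_pos: [0.4163, 0.0186, 0.2015]
orientation: [0.0, 0.606, 0.796, 0.0]
ft_force: [-0.2, -0.8, 0.1]
gripper_width: -0.001
gripper_force: 0.0
time: 11.95
tool_pos: [0.5064, 0.0432, 0.2003]
orientation: [0.0, 0.606, 0.795, 0.0]
ft_force: [-0.2, -0.2, 0.1]
gripper_width: -0.0
gripper_force: 0.0
tcp in pump 0.0046034542875350816 -0.00033492369042414244 0.2002917039842296
```

View pics/w3.png

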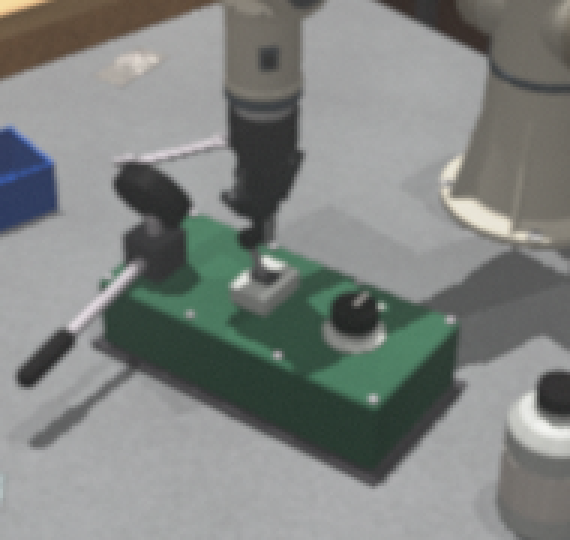

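The ball at (250,240) sits ahead of the fingers and has passed upright. I'll continue in small steps until the stop shows up in the force.

```bash
python3 -m handwheel '[0,0.3,0,0,0,0,0, 0,0.6,0,0,0,0,0, 0,0.6,0,0,0,0,0]' | sed -n '2p;4p'; python3 -m handwheel '[0,0.2,0,0,0,0,0, 0,0.4,0,0,0,0,0, 0,0.4,0,0,0,0,0]'| sed -n '2p;4p'; python3 -m handwheel '[0,0.2,0,0,0,0,0, 0,0.3,0,0,0,0,0, 0,0.3,0,0,0,0,0]'| sed -n '2p;4p'
```

```text
tool_pos: [0.512, 0.0447, 0.2003]
ft_force: [0.3, -0.4, 0.4]
tool_pos: [0.5151, 0.0456, 0.2001]
ft_force: [-3.7, -1.4, 1.4]
tool_pos: [0.5156, 0.0458, 0.1999]
ft_force: [-13.6, -4.5, 9.0]
```

The stop was met: 14 N, with the TCP no longer advancing. Back off, raise and verify.

```bash
python3 -m handwheel '[0,-2,0,0,0,0,0, 0,-5,0,0,0,0,0, 0,-8,0,0,0,0,0, 0,-8,-5,0,0,0,0, 0,-8,-10,0,0,0,0, 2,-8,-11,0,0,0,0, 6,-4,-11,0,0,0,0, 10,0,-11,0,0,0,0, 10,0,-11,0,0,0,0, 10,0,-11,0,0,0,0]'
python3 - <<'E'
from h import *
K,C=cam('wrist');im=robot.get_image('wrist')[:,:,::-1];cv2.imwrite('pics/w4.png',im)
for a in(0.8,1.0):
    t=a-.5;c,s=np.cos(.265),np.sin(.265);x=.08*np.sin(t)*1.0
    print(a,px(K,C,[.5016+c*x,.0422+s*x,.122+.08*np.cos(t)]))
E
```

```text
time: 14.38
tool_pos: [0.4918, 0.1429, 0.3101]
orientation: [0.0, 0.606, 0.796, -0.0]
ft_force: [-0.4, -0.3, -0.1]
gripper_width: -0.003
gripper_force: 0.0
0.8 [261.83437729 316.26843237]
1.0 [279.46394141 311.35484318]
```

View pics/w4.png

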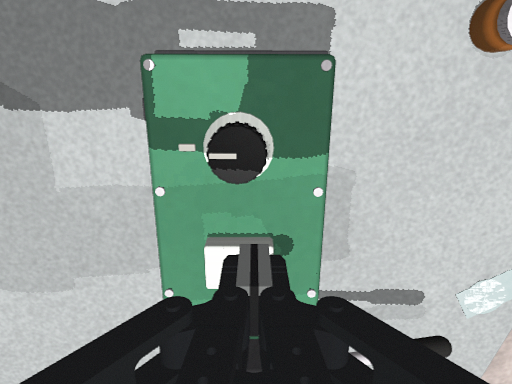

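The cap's rib still points at the mark: (208–236,156) against (187,148). The closed fingers hide the ball, so I'll open them and look again.

```bash
python3 -m handwheel '[0,0,0,0,0,0,8.5, 0,0,0,0,0,0,8.5, 0,0,0,0,0,0,8.5, 0,0,0,0,0,0,8.5, 0,0,0,0,0,0,8.5, 0,0,0,0,0,0,8.5]' | tail -2
python3 - <<'E'
from h import *
im=robot.get_image('wrist')[:,:,::-1];cv2.imwrite('pics/w5.png',im)
E
```

```text
gripper_width: 0.997
gripper_force: 0.0
```

View pics/w5.png

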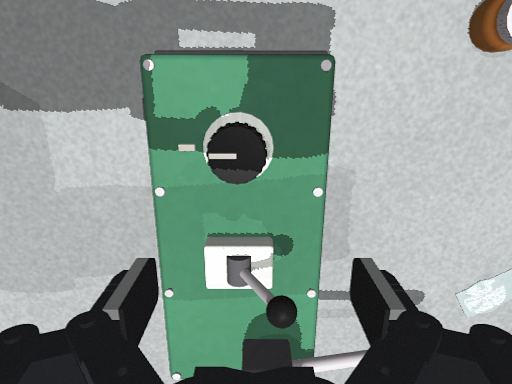

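The ball is at (281,311), matching the prediction for 1.0 of (279,311). The lever is on its far stop and the cap is home.

```bash
python3 -c "
from plant import robot;print(robot.sign_off())"
```

```text
the job is handed in; nothing more can be done
None
```

I screwed the filler cap home and threw the bleed lever to its far stop, both confirmed in the last wrist pictures. The job is handed in at about 15 s, the arm standing clear and the four bystanders never approached; sign-off returned no verdict.

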